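# Take the drilled housing out of its jig and show its bore to the inspection camera

### The arm

A 6-joint arm with a two-finger parallel gripper is mounted at the origin on a cart in front of the work surface, level with it; the furniture and walls round the work are solid. World frame = base frame: x ahead of the robot, y to its left, z up, the work surface at z = 0. Lengths are in m, angles in rad, forces in N, time in s.
With the tool pointing down it reaches from about 0.375 to 0.975 m from the base axis. Payload 3.8 kg.
Tool frame: the origin (TCP) lies where the fingers leave the gripper's body, on its centre line; the fingertips stand 73 mm ahead of it and the grasp point (between the pads) lies 54 mm ahead of it (nose_length is the distance from the TCP to the fingertips, in m); z points along the fingers, y is the line along which they close (so a half turn about z gives the same grasp; the last joint's range is limited). The gripper opens to 85 mm and grips with 20 to 120 N. Pads are 22 mm wide; open, the fingers measure 114 mm over their backs; the gripper's body (76 mm by 85 mm) begins 54 mm behind the grasp point. The pads swing forward as they close: fully open they stand 13 mm farther back than shut.
Start: joints at [-1.375, 0.264, 1.604, -0, 1.274, -0.037], TCP at [0.156, -0.657, 0.304] pointing down, gripper open.
Joint ranges: [-2.63, 2.63], [-0.94, 2.18], [0.31, 2.57], [-1.31, 4.45], [0, 2.66], [-2.55, 2.55]. Speed limits (rad/s): [2.57, 2.57, 3.14, 3.14, 3.14, 3.14].

### API

Orientations are given as a rotation vector (axis times angle).
In Python, from workcell import read_state, read_camera, calibration, finish_job, look_for, cut_out, tip_of, nose_length gives the robot as it stands.
- The arm moves only by the tool step_arm, never from a script. Its argument "targets" is a list of rows, each a list of 3 entries, a list of its own where there are three numbers: the turn, a rotation vector about the tool's x, y, z in rad, then the shift along the tool's x, y, z in mm, then the finger opening in mm, from 0 to 85.4. In form: [[[ax, ay, az], [x, y, z], grip], ...]. A call has 1 to 5 rows; each row shifts and turns the commanded pose from where the row before left it, along the tool's axes as they then stand; what a row does not reach is not made up. A row lasts 1/12 s, in which the tool goes at most 41.7 mm and 7.16 degrees, less where a joint would pass 70% of its speed; a pose out of reach is approached as far as the arm can. A call with a gripper value outside its range is refused whole. The fingers move at their own pace and stop on an object; "grip_force" is the grip in N (left out, the last holds). Time passes only in rows, so rows that do not move let the fingers close. It gives the time, the measured TCP pose, the force, the opening and the grip force at its end, in the units of the state.
- read_state(): the state, without advancing time (a new reading comes with each control period).
- read_camera(name): name is "side" or "top"; returns the picture (384x512x3 uint8, red, green, blue); there is no depth.
- calibration(name): a dict with "camera_matrix" (3x3 intrinsics, pixels), "R" (3x3) and "t" (3): a world point X has camera coordinates R X + t. Camera axes: x right, y down, z forward; pixel columns grow to the right and rows downward; lengths in m; the calibration is good to about 2 mm. A picture is of the moment at which its call begins. calibration takes no time and is no camera call.
- finish_job(): hands the job in; it is judged then, once.
Trained networks look in the newest picture that a camera, given by its name, has taken for a name from the list of things; names that differ only in an ending like _2 or _b are one class to them, and where a whole thing is asked for, a point or a joint stands for the part that bears it (a point fixed in the world has none). Each returns a list of dicts, best first, with "score" (0 to 1); they miss things now and then, are a little off and sometimes report something else, mostly with a low value. They report only what shows in the picture. A call takes as long as a camera call. They do not tell look-alikes from the thing itself.
- look_for(camera, query): "extent" ([left, top, right, bottom] in pixels, round what is visible of it).
- cut_out(camera, query): "region" (384x512 bool, what is visible of it) and "extent" ([left, top, right, bottom] in pixels, round what is visible of it).
- tip_of(camera, query): "at" ([row, column] in pixels: a listed point, or the origin of a listed thing).
The state is a dict: "time": time; "q": joint angles; "joint_vel": joint speeds; "joint_torque": joint torques, N m; "tool_pos": TCP position; "tcp_rot": TCP orientation; "wrist_force": force on the tool from outside, world axes, zero at the start; "torque": the same for the moment, N m; "width": opening from 0.0 (shut) to 1.0 (fully open); "grip_force": force on a finger pad.
Only numpy, scipy, OpenCV 4.12 (cv2) and the standard library are available. Lean on these libraries where they do the work, as an engineer would, in place of code of your own. Each camera call takes 0.05 s, during which the arm holds its last target. There are 200 camera calls.

### The job

The steel housing in the drill jig has just been bored from one end: throw the toggle clamp's handle fully back to open it, then lift the housing out. Hold it up to the inspection camera, slotted side up and tilted to match the camera's slant, so that the lens looks straight into the bore, centred and about 80 mm away. Finish while still holding it there, without touching the camera or its stand and leaving the loupe, the brush and the second housing that lies loose on the table alone.

Things in the scene. Friction and masses are not known exactly. Their poses are not given: they have to be found in the camera images.
- jig: drill jig, fixed: aluminium plate 80 mm (x) by 205 mm (y), top 15 mm over the table. Origin on the table below the housing, y along the housing, z up. Rests at y = -30 and 30 mm carry the housing's underside 30 mm over the table; four 8 mm pins at x = -14 and 14 mm beside the rests (tops at 43 mm) leave it 1 mm play; bush plate across its -y end (top 55 mm), toggle clamp behind its +y end
- clamp_handle (a joint): handle of the toggle clamp, rad: 0 = clamped, handle upright, clamp arm down over the housing; 1.1 = end of travel, handle thrown back to the jig's +y, away from the housing. The arm follows it and, with the handle fully back, stands clear of the housing and the room above. Friction keeps it where it is left; about 4 N at the grip moves it
- clamp_grip (a point): on the axis of the handle's round black grip, 85 mm from its pivot (135 mm over the table when clamped). The grip is 18 mm thick and ends 25 mm beyond this point. Site z: along the handle, outwards; x: across the jig
- clamp_pivot (a point): the handle's pivot, fixed on the jig at its y = 100 mm, 50 mm over the table; the handle turns about the jig's x axis
- housing: the job: steel housing bar 18 mm (x) by 90 mm (y) by 17 mm (z), 0.1 to 0.25 kg, evenly heavy, lying level in the jig. Origin: centre of its underside; z out of the slotted top, y along it; the bored end is -y, at the bush plate (the slotted face has a small round hole near it). Beside its middle, between the pins, fingers have free room down to the jig's plate
- bore_end (a point): mouth of the bore: the centre of the housing's -y end face, 8.5 mm above its underside; same axes as the housing. The bore is 7 mm wide and runs along the housing's y.
- camera_stand: the camera's stand, fixed. Origin on the table right below the lens; at yaw 0 the camera faces the robot (looks to -x). Its grey foot, 105 x 90 mm, 16 mm high, is centred at x = 105 mm and carries a steel post 16 mm thick and 350 mm high at x = 140 mm
- camera_head: camera: origin at the centre of the lens's front glass, 250 mm over the table. It looks along its own -x, which slants down 25 degrees (0.436 rad) from level; y across, z up at right angles to the line of sight. Black ring light, 68 mm across, round the 35 mm lens; aluminium body 40 x 40 mm behind it, 105 mm long in all
- blank: a second housing bar of the same shape, not yet bored from its end, lying loose on the table to the right of the jig: leave it alone.
- loupe: black eye loupe, a cone-topped cup 34 mm thick and 30 mm high, standing beyond the jig: leave it alone
- chip_brush: flat wooden brush, 142 mm long, lying on the near left of the table: leave it alone.
Mind the look-alikes: they are no part of the job. What is shaped like the housing but orange, red or turquoise is not meant.

How it is judged:
On the way, in this order (a step that is already met when the one before it is completed fails the run):
1. the clamp's handle is thrown back while the housing still lies in the jig (value of joint clamp_handle above 0.85 rad and z of housing in the frame of jig below 0.035 m and horizontal distance between housing and jig below 0.006 m), for 0.2 s.
2. the housing is lifted clear of the jig's pins and bush plate, the clamp staying open (height (world z) of housing above 0.07 m and value of joint clamp_handle above 0.8 rad), for 0.1 s.
At the end, for the whole second after the job is handed in: The fingers alone hold the housing still in the air: bore mouth 60 to 100 mm before the lens, within 12 mm of its line of sight each way, length within 0.15 rad of that line, bored end to the lens, slotted side up; clamp still open (handle over 0.8 rad) (x of bore_end in the frame of camera_head between -0.1 and -0.06 m and y of bore_end in the frame of camera_head between -0.012 and 0.012 m and z of bore_end in the frame of camera_head between -0.012 and 0.012 m and x of housing in the frame of camera_head below -0.1 m and angle between the y axis of housing and the x axis of camera_head, either way round below 0.15 rad and angle between housing's own z axis and vertical below 0.75 rad and height (world z) of housing above 0.12 m and contact force between housing and the fingers above 2 N and contact force between housing and camera_stand below 0.5 N and contact force between housing and jig below 0.5 N and linear speed of housing below 0.02 m/s and angular speed of housing below 0.15 rad/s and value of joint clamp_handle above 0.8 rad); the arm keeps its last pose, push and grip.
It fails at once if the camera or its stand is struck (contact force between camera_stand and anything else above 2 N).
It fails at once if the loupe is moved (distance of loupe from where it was at the start of the episode above 0.03 m).
It fails at once if the brush is moved (distance of chip_brush from where it was at the start of the episode above 0.03 m).
It fails at once if the second housing is moved (distance of blank from where it was at the start of the episode above 0.03 m).
It also fails if it takes over 45 s, if anything falls off the work surface, if the arm or the gripper's body presses on something with over 40 N, if the wrist force passes 120 N, or if a joint passes its speed limit or range.

## Working session

There is one attempt and no reset: what is moved stays moved. The work goes in short steps, Python scripts to look and compute and a tool call to move; the robot and the scene stay as the last step left them, time stands still between calls to the robot, and variables do not carry over. Pictures are saved under pics/ and viewed, at most 10 in all, crops included, and the job is handed in when it is done.

Besides the shell and the picture viewer there is one more tool, called after "Request:" as a command line: name --argument value ..., lists and objects as JSON in quotes. step_arm: Moves the arm, as the interface text tells. Its arguments: {"type":"object","properties":{"targets":{"type":"array","items":{"type":"array"}},"grip_force":{"type":"number"}},"required":["targets"]}

```bash
mkdir -p pics; ls; python3 - <<'E'
from workcell import *
import cv2, numpy as np
np.set_printoptions(precision=4,suppress=True)
for c in ("side","top"):
    im=read_camera(c); cv2.imwrite(f"pics/{c}0.png",im[:,:,::-1])
    k=calibration(c); print(c,k["camera_matrix"].tolist(),"C",-k["R"].T@k["t"],k["R"].tolist())
    for q in ("clamp_grip","clamp_pivot","housing","bore_end","jig","camera_stand","camera_head","blank","loupe","chip_brush"):
        try: print(q,[(np.round(d["at"],1).tolist(),round(d["score"],2)) for d in tip_of(c,q)][:4])
        except Exception as e: print(q,e)
print(read_state())
E
```

```text
pics
side [[363.6361251827351, 0.0, 250.02149572408078], [0.0, 363.6361251827351, 197.08600423674318], [0.0, 0.0, 1.0]] C [0.3163 0.8514 0.5198] [[-0.9676842828580962, -0.2520439001011486, 0.0078103220941246896], [-0.10072484610253302, 0.35795191055886344, -0.9282914063508723], [0.23117446677138204, -0.8990796973289193, -0.37177152091560955]]
clamp_grip [([246.6, 223.3], 0.95), ([322.4, 315.8], 0.59)]
clamp_pivot [([280.2, 223.1], 0.72)]
housing [([265.0, 246.5], 0.56), ([241.8, 224.6], 0.55), ([280.1, 305.0], 0.52)]
bore_end [([288.6, 293.3], 0.9), ([254.3, 307.2], 0.72), ([230.9, 221.5], 0.51), ([256.3, 254.3], 0.46)]
jig [([280.4, 245.8], 0.87)]
camera_stand [([219.1, 222.8], 0.84)]
camera_head [([148.1, 219.1], 0.67)]
blank [([222.6, 307.6], 0.42)]
loupe [([286.7, 158.7], 0.58)]
chip_brush [([321.6, 315.7], 0.79)]
top [[367.8993827975046, 0.0, 254.83666525350992], [0.0, 367.8993827975046, 193.78589913525016], [0.0, 0.0, 1.0]] C [0.3769 0.0118 1.1216] [[-0.0030786317356856128, -0.999683411524128, -0.024971959276692563], [-0.9897857271645262, 0.006605531353373225, -0.14240990575423
[... 337 characters left out ...]
, 289.9], 0.51)]
jig [([201.1, 230.2], 0.96)]
camera_stand []
camera_head [([124.9, 337.5], 0.73)]
blank [([237.5, 342.0], 0.74)]
loupe [([141.5, 199.1], 0.67)]
chip_brush [([261.3, 192.4], 0.73), ([191.4, 197.7], 0.72)]
{'time': 1.1, 'q': array([-1.3749,  0.2639,  1.604 ,  0.    ,  1.2737, -0.0369]), 'joint_vel': array([-0.0009,  0.0009,  0.0012, -0.0009,  0.0011,  0.0002]), 'joint_torque': array([  0.001 , -51.5071, -36.7733,  -0.    ,   0.0009,   0.    ]), 'tool_pos': array([ 0.1557, -0.6568,  0.3039]), 'tcp_rot': array([3.1203, 0.3648, 0.0001]), 'wrist_force': array([-0.7118, -0.9837, -0.7702]), 'torque': array([ 0.0582, -0.0397, -0.0154]), 'grip_force': 0.0, 'width': 0.9984800433836167}
```

```bash
python3 - <<'E'
import cv2
a=cv2.imread("pics/side0.png")[80:380,100:400];b=cv2.imread("pics/top0.png")[90:290,150:400]
cv2.imwrite("pics/s1.png",cv2.resize(a,(600,600),interpolation=cv2.INTER_CUBIC));cv2.imwrite("pics/t1.png",cv2.resize(b,(750,600),interpolation=cv2.INTER_CUBIC))
E
```

```text
(no output)
```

View pics/s1.png

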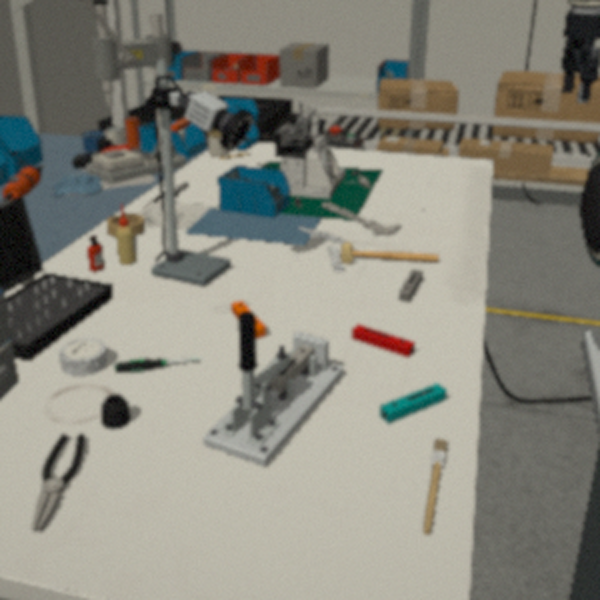

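View pics/t1.png

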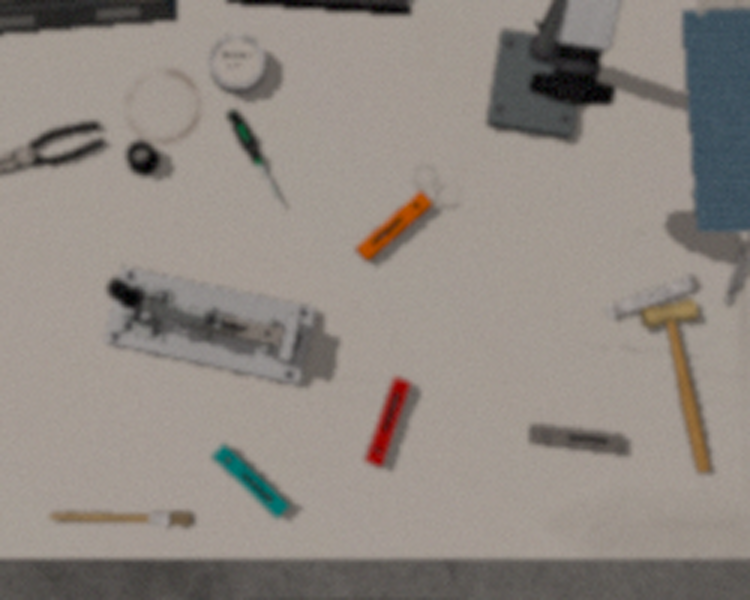

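The side view shows the clamped jig, with the grip at crop (248,340) and the camera ring at (237,127). In the top view the jig's plate corners are at about (128,265), (318,308), (297,383) and (108,343), the stand foot's front edge runs (488,125)–(578,140), and the grey blank is at (580,438).

```bash
cat > h.py <<'E'
from workcell import *
import cv2, numpy as np
from scipy.spatial.transform import Rotation as Ro
from scipy.optimize import least_squares
np.set_printoptions(precision=4,suppress=True)
K={c:calibration(c) for c in("side","top")}
def proj(c,X):
    k=K[c];p=(k["R"]@np.atleast_2d(X).T).T+k["t"];p=p@k["camera_matrix"].T;return p[:,:2]/p[:,2:]
def onz(c,uv,z):
    k=K[c];C=-k["R"].T@k["t"];d=k["R"].T@np.linalg.solve(k["camera_matrix"],[uv[0],uv[1],1]);return C+d*(z-C[2])/d[2]
def tri(us,ut):
    f=lambda X:np.r_[proj("side",X)[0]-us,proj("top",X)[0]-ut]
    r=least_squares(f,[.5,0,.1]);return r.x,r.fun
E
python3 - <<'E'
from h import *
T=lambda x,y:(150+x/3-.33,90+y/3-.33); S=lambda x,y:(100+x/2-.25,80+y/2-.25)
print("jig corners top",[onz("top",T(*p),.015) for p in((128,265),(318,308),(297,383),(108,343))])
print("jig corners side",[onz("side",S(*p),.015) for p in((345,365),(265,460),(206,438))])
print("foot top",[onz("top",T(*p),.016) for p in((503,30),(488,125),(578,137))])
print("foot side",[onz("side",S(*p),.016) for p in((152,265),(192,281),(230,264))])
print("grip",tri((223.3,246.6),(191.8,186.9)),"pivot",tri((223.1,280.2),(195.7,192.8)))
print("lens",tri((219.1,148.1),(337.5,124.9)))
print("loupe",onz("top",(199.1,141.5),.0),"blank",onz("top",T(580,438),.017))
for c in K:
    for q in("jig","camera_stand","camera_head"):
        r=cut_out(c,q)
        for d in r[:1]:
            m=d["region"].astype(np.uint8); print(c,q,round(d["score"],2),d["extent"],m.sum(),cv2.minAreaRect(cv2.findNonZero(m)))
            np.save(f"m_{c}_{q}.npy",m)
E
```

```text
jig corners top [array([0.5866, 0.2308, 0.015 ]), array([0.5408, 0.0364, 0.015 ]), array([0.4648, 0.0577, 0.015 ]), array([0.5063, 0.2495, 0.015 ])]
jig corners side [array([0.4609, 0.053 , 0.015 ]), array([0.5055, 0.2578, 0.015 ]), array([0.5788, 0.2397, 0.015 ])]
foot top [array([ 0.8334, -0.1583,  0.016 ]), array([ 0.7306, -0.14  ,  0.016 ]), array([ 0.7168, -0.232 ,  0.016 ])]
foot side [array([ 0.8355, -0.1666,  0.016 ]), array([ 0.7468, -0.1265,  0.016 ]), array([ 0.7108, -0.2057,  0.016 ])]
grip (array([0.5394, 0.2082, 0.1342]), array([ 0.0245,  0.0052, -0.0071, -0.0314])) pivot (array([0.5381, 0.2132, 0.0526]), array([ 0.7786,  0.1548, -0.2219, -1.0425]))
lens (array([ 0.6743, -0.17  ,  0.2464]), array([ 0.8597,  0.22  , -0.1918, -0.6922]))
loupe [0.7065 0.2148 0.    ] blank [ 0.4087 -0.2225  0.017 ]
side jig 0.67 [201.5, 236.6, 269.8, 311.7] 2250 ((236.9000244140625, 276.8000183105469), (56.60476303100586, 69.8863296508789), 18.43494987487793)
side camera_head 0.84 [191.5, 126.5, 227.1, 153.6] 580 ((208.40000915527344, 140.20001220703125), (33.09380340576172, 22.360679626464844), 26.56505012512207)
top jig 0.94 [188.2, 178.5, 254.7, 221.2] 1639 ((218.41177368164062, 197.64703369140625), (69.2008056640625, 26.465513229370117), 12.52880859375)
top camera_stand 0.69 [312.4, 48.4, 359.9, 135.6] 2062 ((337.3199768066406, 89.75999450683594), (39.880821228027344, 90.50967407226562), 8.130102157592773)
top camera_head 0.98 [327.0, 77.6, 359.0, 124.7] 800 ((346.4235534667969, 103.40589904785156), (27.555883407592773, 45.51534652709961), 21.161258697509766)
```

```bash
cat >> h.py <<'E'
def pose(x,y,yaw): return Ro.from_euler('z',yaw).as_matrix(),np.array([x,y,0])
def head(x,y,yaw): return Ro.from_euler('z',yaw).as_matrix()@Ro.from_euler('y',-.436).as_matrix(),np.array([x,y,.25])
def stand_lines(x,y,yaw):
    R,t=pose(x,y,yaw);F=[(.0525,-.045,.016),(.0525,.045,.016),(.1575,.045,.016),(.1575,-.045,.016)]
    L=[np.array(F+F[:1])@R.T+t,np.array([(.14,0,.016),(.14,0,.35)])@R.T+t]
    H,h=head(x,y,yaw);a=np.linspace(0,6.3,30);L.append(np.c_[0*a,.034*np.cos(a),.034*np.sin(a)]@H.T+h);L.append(np.array([(0,0,0),(.105,0,0)])@H.T+h)
    return L
def jig_lines(x,y,yaw):
    R,t=pose(x,y,yaw);P=lambda l:np.array(l)@R.T+t
    return [P([(-.04,-.0745,.015),(.04,-.0745,.015),(.04,.1305,.015),(-.04,.1305,.015),(-.04,-.0745,.015)]),P([(-.009,-.045,.047),(.009,-.045,.047),(.009,.045,.047),(-.009,.045,.047),(-.009,-.045,.047)]),P([(0,.1,.05),(0,.1,.16)])]
def draw(c,im,lines,box,s,col):
    for L in lines:
        p=(proj(c,L)-np.array(box[:2])+.5)*s
        cv2.polylines(im,[p.astype(np.int32)],False,col,1,cv2.LINE_AA)
def crop(c,f,box,s):
    return cv2.resize(cv2.imread(f)[box[1]:box[3],box[0]:box[2]],None,fx=s,fy=s,interpolation=cv2.INTER_CUBIC)
E
python3 - <<'E'
from h import *
out=[]
for c,f,b in(("top","pics/top0.png",(300,60,380,140)),("side","pics/side0.png",(165,110,245,230))):
    s=5; im=crop(c,f,b,s)
    draw(c,im,stand_lines(.674,-.174,-.17),b,s,(0,0,255)); draw(c,im,stand_lines(.674,-.170,-.38),b,s,(0,255,0))
    out.append(cv2.copyMakeBorder(im,0,600-im.shape[0],0,0,0))
cv2.imwrite("pics/o1.png",np.hstack(out))
E
```

```text
(no output)
```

View pics/o1.png

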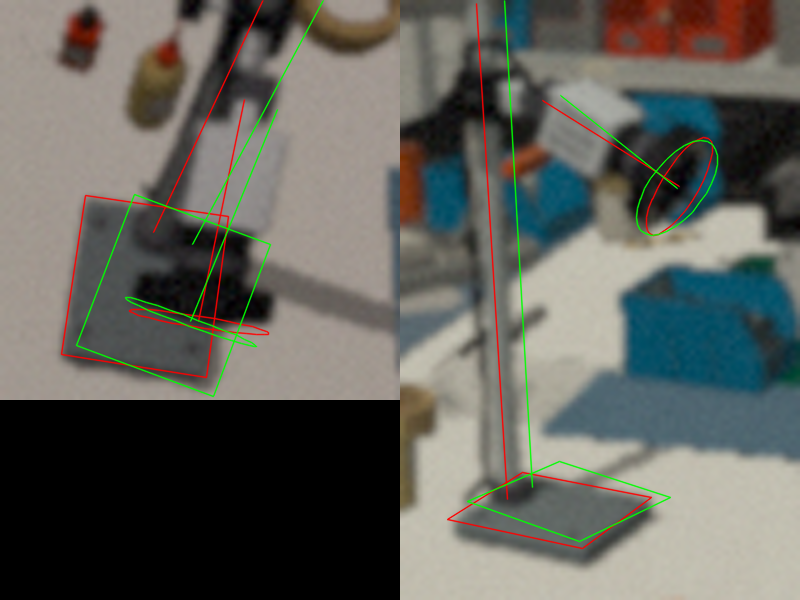

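```bash
python3 - <<'E'
from h import *
t=lambda x,y:np.array([300+x/5-.4,60+y/5-.4]); s=lambda x,y:np.array([165+(x-400)/5-.4,110+y/5-.4])
F={'fl':(.0525,.045,.016),'fr':(.0525,-.045,.016),'bl':(.1575,.045,.016),'pb':(.14,0,.016),'pt':(.14,0,.35)}
obs=[('top','fl',t(65,355)),('top','fr',t(215,380)),('top','bl',t(85,198)),('top','pb',t(155,232)),
('side','bl',s(456,522)),('side','fl',s(583,550)),('side','fr',s(655,512)),('side','pb',s(508,490))]
def res(p,sep=False):
    R,tt=pose(*p[:3]);r=[proj(c,np.array(F[k])@R.T+tt+[0,0,0])[0]-uv for c,k,uv in obs]
    H,h=head(*p[:3]);  r.append((proj('side',h)[0]-s(663,182))); r.append((proj('top',h)[0]-t(203,307)))
    return np.array(r).ravel()
r=least_squares(res,[.674,-.17,-.2],loss='soft_l1');print(r.x);print(res(r.x).reshape(-1,2))
tj=lambda x,y:np.array([150+x/3-.33,90+y/3-.33]);sj=lambda x,y:np.array([100+x/2-.25,80+y/2-.25])
J=[('top',1,tj(318,308)),('top',2,tj(128,265)),('top',3,tj(108,343)),('top',0,tj(297,383)),('side',0,sj(345,365)),('side',3,sj(265,460)),('side',2,sj(206,438))]
def rj(p):
    R,tt=pose(*p[:3]);c0=np.array([(-.04,-.1025,.015),(.04,-.1025,.015),(.04,.1025,.015),(-.04,.1025,.015)])+[0,p[3],0]
    r=[proj(c,R@c0[k]+tt)[0]-uv for c,k,uv in J]
    for q,us,ut in(((0,.1,.135),(223.3,246.6),(191.8,186.9)),((0,.1,.05),(223.1,280.2),(195.7,192.8))):
        X=R@np.array(q)+tt;r+=[proj('side',X)[0]-us,proj('top',X)[0]-ut]
    return np.array(r).ravel()
j=least_squares(rj,[.517,.115,-.218,.028],loss='soft_l1');print(j.x);print(rj(j.x).reshape(-1,2))
out=[]
for c,f,b,L,sc in(("top","pics/top0.png",(300,60,380,140),stand_lines(*r.x),4),("side","pics/side0.png",(165,110,245,230),stand_lines(*r.x),4),("top","pics/top0.png",(180,170,270,230),jig_lines(*j.x[:3]),5),("side","pics/side0.png",(195,225,285,315),jig_lines(*j.x[:3]),5)):
    im=crop(c,f,b,sc);draw(c,im,L,b,sc,(0,0,255));out.append(im)
W=np.zeros((600,800,3),np.uint8)
W[:320,:320]=out[0];W[:280,350:800]=out[2][:280];W[285:,350:800]=out[3][:315];W[321:600,:320]=out[1][20:299]
cv2.imwrite("pics/o2.png",W)
E
```

```text
[ 0.6739 -0.1762 -0.167 ]
[[-0.1111 -0.0563]
 [-1.165  -0.6924]
 [ 0.6278 -0.5417]
 [ 0.1494  0.0231]
 [-1.5084 -0.7709]
 [ 0.1713 -0.6682]
 [-0.56   -3.1902]
 [ 0.0387  1.618 ]
 [ 3.5419  0.6947]
 [-0.0346  2.8746]]
[ 0.5165  0.113  -0.2197  0.0325]
[[ 0.1559  0.1575]
 [-1.6812  0.5359]
 [-1.2786 -0.1719]
 [ 1.458   0.8407]
 [-0.5244 -0.0028]
 [-0.0098 -1.4224]
 [-1.9825 -1.4807]
 [ 0.1585  0.2593]
 [-0.9377  0.325 ]
 [ 1.104   0.4677]
 [ 0.8248 -0.9752]]
```

View pics/o2.png

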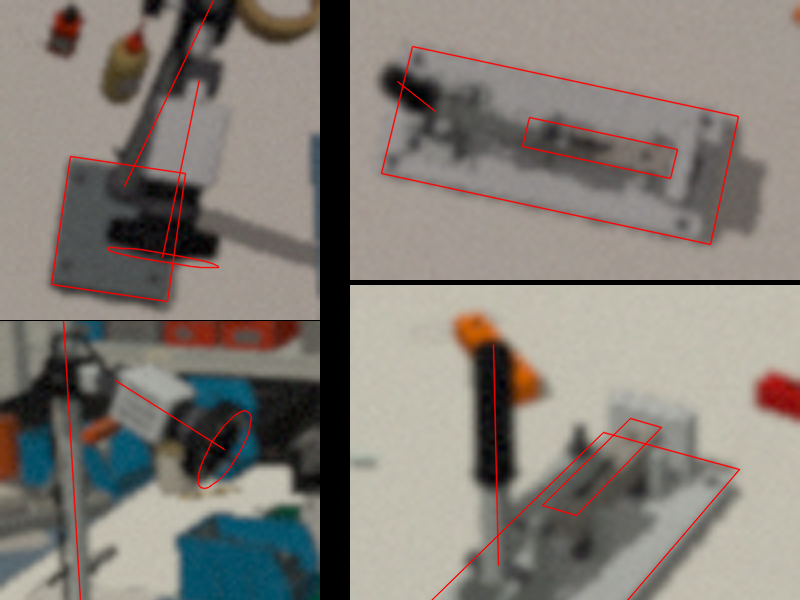

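The fitted jig pose is about (0.517, 0.113), yaw -0.22; the lens is at about (0.677, -0.174, 0.25), yaw -0.17. The overlays fit to a few mm, so I'll start by turning the wrist and closing the fingers.

Request:
step_arm --targets '[[[0,0,-0.124],[0,0,0],0],[[0,0,-0.124],[0,0,0],0],[[0,0,-0.124],[0,0,0],0],[[0,0,-0.124],[0,0,0],0],[[0,0,-0.124],[0,0,0],0]]'

```text
time: 1.82
tool_pos: [0.1557, -0.6568, 0.3039]
tcp_rot: [-2.856, -1.308, 0.0]
wrist_force: [-0.8, -0.6, 0.0]
width: 0.298
grip_force: 0.0
```

Request:
step_arm --targets '[[[0,0,-0.124],[0,0,0],0],[[0,0,-0.124],[0,0,0],0],[[0,0,-0.124],[0,0,0],0],[[0,0,-0.124],[0,0,0],0],[[0,0,0],[40,8,0],0]]'

```text
time: 2.23
tool_pos: [0.1702, -0.6237, 0.3029]
tcp_rot: [2.45, 1.964, -0.005]
wrist_force: [0.7, -0.1, 1.7]
width: -0.0
grip_force: 0.0
```

Request:
step_arm --targets '[[[0,0,0],[40,8,0],0],[[0,0,0],[40,8,0],0],[[0,0,0],[40,8,0],0],[[0,0,0],[40,8,0],0],[[0,0,0],[40,8,0],0]]'

```text
time: 2.65
tool_pos: [0.2557, -0.4315, 0.3039]
tcp_rot: [2.454, 1.961, 0.0]
wrist_force: [1.3, 1.3, 0.2]
width: -0.002
grip_force: 0.0
```

Request:
step_arm --targets '[[[0,0,0],[40,8,0],0],[[0,0,0],[40,8,0],0],[[0,0,0],[40,8,0],0],[[0,0,0],[40,8,0],0],[[0,0,0],[40,8,0],0]]'

```text
time: 3.07
tool_pos: [0.3387, -0.2452, 0.3043]
tcp_rot: [2.454, 1.96, 0.001]
wrist_force: [0.2, -0.6, -0.1]
width: 0.0
grip_force: 0.0
```

Request:
step_arm --targets '[[[0,0,0],[40,8,0],0],[[0,0,0],[40,8,0],0],[[0,0,0],[40,8,0],0],[[0,0,0],[40,8,0],0],[[0,0,0],[0,0,0],0]]'

```text
time: 3.48
tool_pos: [0.4069, -0.0919, 0.3044]
tcp_rot: [-2.445, -1.971, -0.006]
wrist_force: [-0.8, -0.7, 0.8]
width: -0.001
grip_force: 0.0
```

Request:
step_arm --targets '[[[0,0,0],[40,9,0],0],[[0,0,0],[40,9,0],0],[[0,0,0],[40,9,0],0],[[0,0,0],[40,9,0],0],[[0,0,0],[40,9,0],0]]'

```text
time: 3.9
tool_pos: [0.4934, 0.0887, 0.3043]
tcp_rot: [2.453, 1.961, 0.001]
wrist_force: [0.8, -0.5, 0.5]
width: 0.0
grip_force: 0.0
```

Request:
step_arm --targets '[[[0,0,0],[40,9,0],0],[[0,0,0],[40,9,10],0],[[0,0,0],[0,0,30],0],[[0,0,0],[0,0,30],0],[[0,0,0],[0,0,0],0]]'

```text
time: 4.32
tool_pos: [0.5243, 0.1604, 0.2275]
tcp_rot: [-2.449, -1.961, 0.017]
wrist_force: [-1.3, -1.1, -0.3]
width: -0.001
grip_force: 0.0
```

```bash
python3 - <<'E'
from h import *
out=[]
for c,b,sc in(("top",(165,150,265,240),4),("side",(185,190,285,310),4)):
    cv2.imwrite(f"pics/{c}1.png",read_camera(c)[:,:,::-1]);im=crop(c,f"pics/{c}1.png",b,sc)
    out.append(cv2.copyMakeBorder(im,0,480-im.shape[0],0,0,0))
cv2.imwrite("pics/o3.png",np.hstack(out))
s=read_state();R=Ro.from_rotvec(s["tcp_rot"]).as_matrix()
J,j=pose(.517,.113,-.22);print(s["tool_pos"],(s["tool_pos"]-j)@J,R)
E
```

```text
[0.5268 0.1602 0.2329] [-0.0007  0.0483  0.2329] [[ 0.2203  0.9754 -0.0036]
 [ 0.9754 -0.2203 -0.0011]
 [-0.0018 -0.0033 -1.    ]]
```

View pics/o3.png

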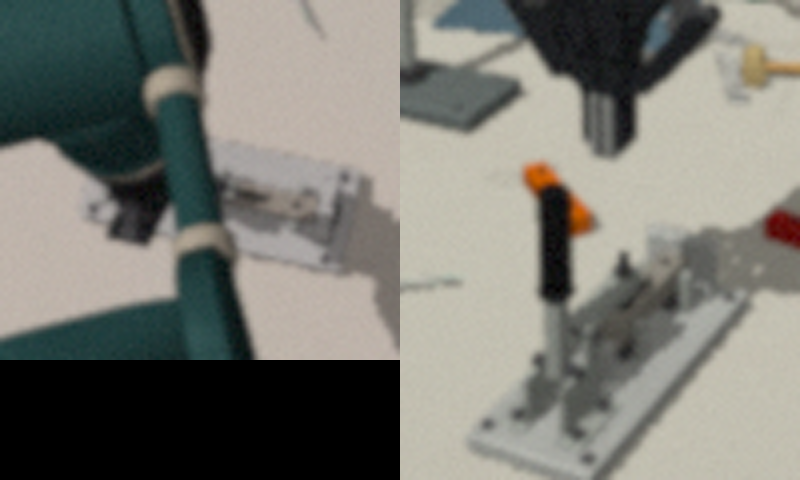

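The top crop shows the gripper over the jig, blocking the view of the clamp. The side crop shows the closed fingertips (610,150) well on the housing side of the black grip (555,240), clear and above; now lower and push.

Request:
step_arm --targets '[[[0,0,0],[13,0,21],0],[[0,0,0],[12,0,21],0],[[0,0,0],[9,0,0],0],[[0,0,0],[9,0,0],0],[[0,0,0],[9,0,0],0]]'

```text
time: 4.83
tool_pos: [0.539, 0.2104, 0.1931]
tcp_rot: [2.453, 1.961, -0.005]
wrist_force: [-2.2, -5.6, -2.7]
width: -0.003
grip_force: 2.6
```

Request:
step_arm --targets '[[[0,0,0],[10,0,3],0],[[0,0,0],[10,0,4],0],[[0,0,0],[9,0,5],0],[[0,0,0],[8,0,6],0],[[0,0,0],[0,0,0],0]]'

```text
time: 5.25
tool_pos: [0.5482, 0.2486, 0.1761]
tcp_rot: [2.453, 1.962, 0.003]
wrist_force: [-0.2, 0.1, 0.0]
width: -0.004
grip_force: 0.1
```

```bash
python3 - <<'E'
from h import *
s=read_state();J,j=pose(.517,.113,-.22);print((s["tool_pos"]-j)@J-[0,0,.073],s["wrist_force"])
E
```

```text
[0.0008 0.1392 0.1031] [-0.1985  0.0897  0.0226]
```

Request:
step_arm --targets '[[[0,0,0],[4,0,5],0],[[0,0,0],[4,0,5],0],[[0,0,0],[3,0,5],0],[[0,0,0],[1,0,3],0],[[0,0,0],[0,0,0],0]]'

```text
time: 5.67
tool_pos: [0.5521, 0.2603, 0.1605]
tcp_rot: [2.453, 1.961, 0.008]
wrist_force: [-3.9, -1.9, 11.4]
width: 0.0
grip_force: 5.7
```

```bash
python3 - <<'E'
from h import *
s=read_state();J,j=pose(.517,.113,-.22);print((s["tool_pos"]-j)@J-[0,0,.073],s["wrist_force"])
b=(185,190,285,310);cv2.imwrite(f"pics/side2.png",read_camera("side")[:,:,::-1]);im=crop("side","pics/side2.png",b,5)
R,t=pose(.517,.113,-.22)
for th in(.85,1.1): draw("side",im,[np.array([(0,.1,.05),(0,.1+.11*np.sin(th),.05+.11*np.cos(th))])@R.T+t],b,5,(0,0,255))
cv2.imwrite("pics/o4.png",im)
E
```

```text
[0.0021 0.1514 0.0875] [-3.8538 -1.9487 11.4135]
```

View pics/o4.png

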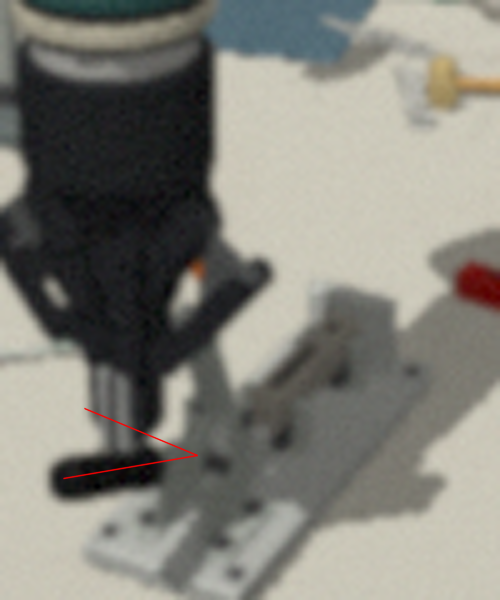

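The handle lies on the 1.1 rad overlay line, at its stop, with the clamp arm upright. Next I lift off, move back over the housing and open.

Request:
step_arm --targets '[[[0,0,0],[0,0,-25],0],[[0,0,0],[0,0,-40],0],[[0,0,0],[0,0,-40],0],[[0,0,0],[-20,-1,-15],0],[[0,0,0],[-40,-1,0],0]]'

```text
time: 6.13
tool_pos: [0.5396, 0.2046, 0.285]
tcp_rot: [2.447, 1.963, 0.026]
wrist_force: [0.5, -0.1, 0.3]
width: 0.002
grip_force: 0.0
```

Request:
step_arm --targets '[[[0,0,0],[-40,0,0],85],[[0,0,0],[-40,0,0],85],[[0,0,0],[-11,0,0],85],[[0,0,0],[0,0,10],85],[[0,0,0],[0,0,0],85]]'

```text
time: 6.55
tool_pos: [0.5148, 0.112, 0.2658]
tcp_rot: [-2.456, -1.959, -0.002]
wrist_force: [-0.5, -0.2, -0.3]
width: 0.711
grip_force: 0.0
```

```bash
python3 - <<'E'
from h import *
out=[]
s=read_state();J,j=pose(.517,.113,-.22);print((s["tool_pos"]-j)@J,s["tcp_rot"],s["width"])
for c,b,sc in(("top",(165,150,265,240),4),("side",(185,190,285,310),4)):
    cv2.imwrite(f"pics/{c}3.png",read_camera(c)[:,:,::-1]);im=crop(c,f"pics/{c}3.png",b,sc)
    g=(s["tool_pos"]-j)@J; P=[np.array([(g[0],g[1],.2),(g[0],g[1],.047)])@J.T+j,np.array([(-.009,.0,.047),(.009,0,.047)])@J.T+j]
    draw(c,im,P,b,sc,(0,0,255));draw(c,im,jig_lines(.517,.113,-.22)[1:2],b,sc,(0,255,0))
    out.append(cv2.copyMakeBorder(im,0,480-im.shape[0],0,0,0))
cv2.imwrite("pics/o5.png",np.hstack(out))
E
```

```text
[-0.0019 -0.0014  0.2658] [-2.456  -1.9586 -0.002 ] 0.7114486189106998
```

View pics/o5.png

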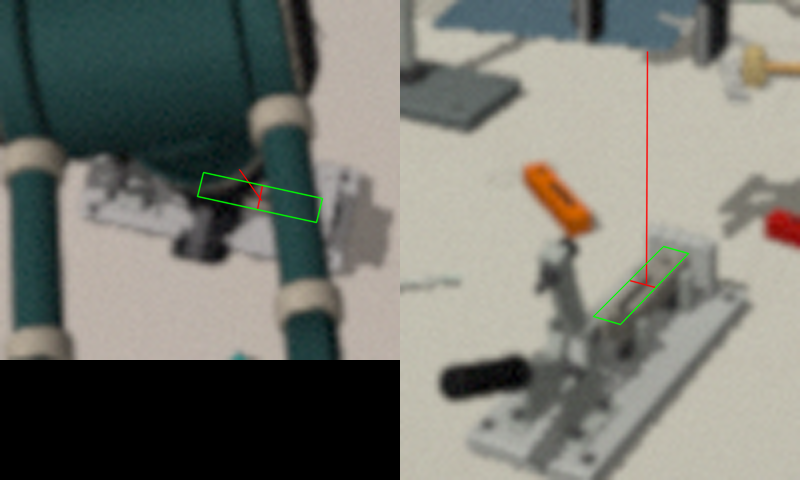

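The side crop shows the clamp open and the housing still under its green outline, with the grasp axis on its middle. In the top crop the arm hides most of it. I'm going down to grasp.

Request:
step_arm --targets '[[[0,0,0],[1,2,30],85],[[0,0,0],[0,0,30],85],[[0,0,0],[0,0,30],85],[[0,0,0],[0,0,30],85],[[0,0,0],[0,0,20],85]]'

```text
time: 7.07
tool_pos: [0.5161, 0.1144, 0.1232]
tcp_rot: [-2.451, -1.963, 0.003]
wrist_force: [-0.2, 0.4, -0.1]
width: 0.997
grip_force: 0.0
```

Request:
step_arm --targets '[[[0,0,0],[0,0,15],85],[[0,0,0],[0,0,12],85],[[0,0,0],[0,0,5],85],[[0,0,0],[0,0,0],85],[[0,0,0],[0,0,0],85]]'

```text
time: 7.48
tool_pos: [0.5176, 0.1137, 0.0945]
tcp_rot: [2.453, 1.962, 0.001]
wrist_force: [-1.0, -0.8, 0.3]
width: 0.998
grip_force: 0.0
```

Request:
step_arm --targets '[[[0,0,0],[0,0,0],30],[[0,0,0],[0,0,0],30],[[0,0,0],[0,0,0],30],[[0,0,0],[0,0,0],26],[[0,0,0],[0,0,0],26]]' --grip_force 30

```text
time: 7.9
tool_pos: [0.5173, 0.113, 0.0946]
tcp_rot: [2.454, 1.961, 0.001]
wrist_force: [-0.1, 0.0, 0.0]
width: 0.311
grip_force: 0.0
```

Request:
step_arm --targets '[[[0,0,0],[0,0,0],22],[[0,0,0],[0,0,0],20],[[0,0,0],[0,0,0],18],[[0,0,0],[0,0,0],16],[[0,0,0],[0,0,0],10]]'

```text
time: 8.32
tool_pos: [0.5171, 0.113, 0.0942]
tcp_rot: [2.454, 1.962, 0.0]
wrist_force: [0.1, -0.8, 1.4]
width: 0.207
grip_force: 30.3
```

Request:
step_arm --targets '[[[0,0,0],[0,0,0],5],[[0,0,0],[0,0,0],0],[[0,0,0],[0,0,0],0]]' --grip_force 60

```text
time: 8.57
tool_pos: [0.5172, 0.1131, 0.0943]
tcp_rot: [2.454, 1.962, 0.001]
wrist_force: [0.2, 0.1, 2.5]
width: 0.195
grip_force: 59.0
```

Request:
step_arm --targets '[[[0,0,0],[0,0,-8],0],[[0,0,0],[0,0,-15],0],[[0,0,0],[0,0,-20],0],[[0,0,0],[0,0,-30],0],[[0,0,0],[0,0,-30],0]]'

```text
time: 8.98
tool_pos: [0.5155, 0.1129, 0.1969]
tcp_rot: [-2.452, -1.96, 0.005]
wrist_force: [0.7, 0.3, -0.1]
width: 0.198
grip_force: 59.4
```

Request:
step_arm --targets '[[[0,0,0],[0,0,-30],0],[[0,0,0],[0,0,-30],0],[[0,0,0],[0,0,-15],0],[[0,0,0],[0,0,0],0],[[0,0,0],[0,0,0],0]]'

```text
time: 9.4
tool_pos: [0.5171, 0.1131, 0.2727]
tcp_rot: [2.453, 1.961, 0.002]
wrist_force: [-0.6, -0.1, -1.9]
width: 0.196
grip_force: 59.5
```

```bash
cat >> h.py <<'E'
def goal(lens=(.677,-.174,-.17),gz=.038,dist=.080,jy=.0):
    # tool pose for bore mouth at dist on axis; jy: grasp y on housing, grasp 54 mm ahead of TCP
    H,h=head(*lens);Y=-H[:,0];Z=H[:,2];X=np.cross(Y,Z)
    Rt=np.c_[Y,X,-Z]
    bore=h-dist*H[:,0];org=bore-(-.045)*Y-.0085*Z
    hz=.0643-.0   # TCP height above housing underside (0.0943-0.030)
    return Rt,org+jy*Y+hz*Z
E
python3 - <<'E'
from h import *
s=read_state();R=Ro.from_rotvec(s["tcp_rot"]).as_matrix();J,j=pose(.517,.113,-.22)
Rt,p=goal();print(s["tool_pos"],s["q"],s["wrist_force"],s["width"]);print("goal",p);print(Rt)
print("rotvec in tool",Ro.from_matrix(R.T@Rt).as_rotvec(),"delta in tool mm",R.T@(p-s["tool_pos"])*1e3)
print("yaw first about tool z:",np.arctan2(Rt[1,0],Rt[0,0])-np.arctan2(R[1,0],R[0,0]))
im=read_camera("side");cv2.imwrite("pics/side4.png",im[190:310,185:285,::-1])
E
```

```text
[0.5171 0.1131 0.2727] [0.1683 0.0095 1.9501 0.0001 1.1802 0.3903] [-0.5924 -0.0784 -1.9075] 0.19563442271261267
goal [ 0.5421 -0.1508  0.2478]
[[-0.8934  0.1692  0.4162]
 [ 0.1534  0.9856 -0.0714]
 [-0.4223  0.     -0.9064]]
rotvec in tool [-0.3515 -0.3347 -1.5949] delta in tool mm [-252.021    82.4816   24.849 ]
yaw first about tool z: 1.6228053831591653
```

Request:
step_arm --targets '[[[0,0,-0.12],[0,0,0],0],[[0,0,-0.12],[0,0,0],0],[[0,0,-0.12],[0,0,0],0],[[0,0,-0.12],[0,0,0],0],[[0,0,-0.12],[0,0,0],0]]'

```text
time: 9.87
tool_pos: [0.5153, 0.1128, 0.2687]
tcp_rot: [-1.754, -2.601, 0.006]
wrist_force: [0.0, -0.8, -1.9]
width: 0.201
grip_force: 59.5
```

Request:
step_arm --targets '[[[0,0,-0.12],[0,0,0],0],[[0,0,-0.12],[0,0,0],0],[[0,0,-0.12],[0,0,0],0],[[0,0,-0.12],[0,0,0],0],[[0,0,-0.12],[0,0,0],0]]'

```text
time: 10.28
tool_pos: [0.5154, 0.1128, 0.2687]
tcp_rot: [-0.907, -3.002, 0.004]
wrist_force: [0.7, 0.0, -1.2]
width: 0.197
grip_force: 59.5
```

Request:
step_arm --targets '[[[0,0,-0.12],[0,0,0],0],[[0,0,-0.12],[0,0,0],0],[[0,0,-0.12],[0,0,0],0],[[0,0,-0.063],[0,0,0],0],[[0,0,0],[0,0,0],0]]'

```text
time: 10.7
tool_pos: [0.5154, 0.1128, 0.2689]
tcp_rot: [-0.264, -3.125, 0.002]
wrist_force: [0.4, -0.4, -2.0]
width: 0.194
grip_force: 59.5
```

Request:
step_arm --targets '[[[0,-0.109,0],[0,0,0],0],[[0,-0.109,0],[0,0,0],0],[[0,-0.109,0],[0,0,0],0],[[0,-0.109,0],[0,0,0],0],[[0,0,0],[0,0,0],0]]'

```text
time: 11.12
tool_pos: [0.5124, 0.1127, 0.2672]
tcp_rot: [0.23, 2.702, -0.054]
wrist_force: [-1.0, 0.2, -2.3]
width: 0.2
grip_force: 59.5
```

```bash
cat > g.py <<'E'
from h import *
s=read_state();R=Ro.from_rotvec(s["tcp_rot"]).as_matrix()
Rt,p=goal();print(s["tool_pos"],s["q"],s["wrist_force"],s["width"])
print("rotvec in tool",Ro.from_matrix(R.T@Rt).as_rotvec(),"delta in tool mm",R.T@(p-s["tool_pos"])*1e3)
E
python3 g.py
```

```text
[0.5124 0.1127 0.2672] [ 0.2618 -0.1842  2.1864 -0.2594  0.7614 -0.9854] [-0.9946  0.1712 -2.2734] 0.19994740630306732
rotvec in tool [-0.0022 -0.0048  0.001 ] delta in tool mm [ -58.7353 -254.6565   49.0357]
```

Request:
step_arm --targets '[[[0,0,0],[-7,-32,6],0],[[0,0,0],[-7,-32,6],0],[[0,0,0],[-7,-32,6],0],[[0,0,0],[-7,-32,6],0],[[0,0,0],[-7,-32,6],0]]'

```text
time: 11.53
tool_pos: [0.5334, -0.0534, 0.2586]
tcp_rot: [0.231, 2.701, -0.048]
wrist_force: [0.5, 0.7, -1.0]
width: 0.201
grip_force: 59.5
```

Request:
step_arm --targets '[[[0,0,0],[-7,-32,6],0],[[0,0,0],[-7,-32,6],0],[[0,0,0],[-5,-18,4],0],[[0,0,0],[-4,-13,3],0],[[0,0,0],[0,0,0],0]]'

```text
time: 11.95
tool_pos: [0.5462, -0.1534, 0.2509]
tcp_rot: [0.236, 2.7, -0.049]
wrist_force: [-0.0, 0.5, -0.6]
width: 0.196
grip_force: 59.5
```

```bash
python3 g.py; python3 - <<'E'
from h import *
out=[]
L=(.677,-.174,-.17);H,h=head(*L);s=read_state();R=Ro.from_rotvec(s["tcp_rot"]).as_matrix()
o=s["tool_pos"]+R[:,2]*(.0643); b0=o-.045*R[:,0]-.0085*R[:,2]
print("bore in head",(b0-h)@H)
for c,b,sc in(("top",(290,70,390,220),4),("side",(175,110,275,260),4)):
    cv2.imwrite(f"pics/{c}5.png",read_camera(c)[:,:,::-1]);im=crop(c,f"pics/{c}5.png",b,sc)
    draw(c,im,stand_lines(*L)[2:]+[np.array([h,h-.08*H[:,0]])],b,sc,(0,0,255))
    t=-R[:,2]*.017;x=.009*R[:,1];y=.045*R[:,0]
    draw(c,im,[np.array([o+t+x-y,o+t-x-y,o-x-y,o+x-y,o+t+x-y])],b,sc,(0,255,0))
    draw(c,im,[np.array([o+t+x-y,o+t+x+y,o+t-x+y,o+t-x-y])],b,sc,(0,255,0))
    for q in("bore_end","camera_head"):print(c,q,[(np.round(d["at"],1).tolist(),round(d["score"],2)) for d in tip_of(c,q)][:5])
    print(c,proj(c,b0),proj(c,h)); out.append(im)
cv2.imwrite("pics/o6.png",np.hstack(out))
E
```

```text
[ 0.5462 -0.1534  0.2509] [-0.3552 -0.0986  2.1454  0.1243  0.6729 -1.8324] [-0.033   0.5369 -0.5932] 0.19565921926112567
rotvec in tool [ 0.0001 -0.0037 -0.0043] delta in tool mm [5.3822 1.7915 0.8946]
bore in head [-0.0748 -0.002   0.0007]
top bore_end [([236.1, 222.6], 0.77), ([156.4, 292.1], 0.72), ([153.8, 332.8], 0.58), ([247.0, 273.9], 0.46)]
top camera_head [([122.2, 340.5], 0.93)]
top [[333.8481 152.745 ]] [[339.2126 122.6655]]
side bore_end [([251.2, 307.3], 0.74), ([232.0, 219.1], 0.61), ([159.7, 239.3], 0.6), ([287.9, 294.8], 0.59)]
side camera_head [([149.2, 221.7], 0.6)]
side [[240.0305 159.1724]] [[219.5384 146.7941]]
```

View pics/o6.png

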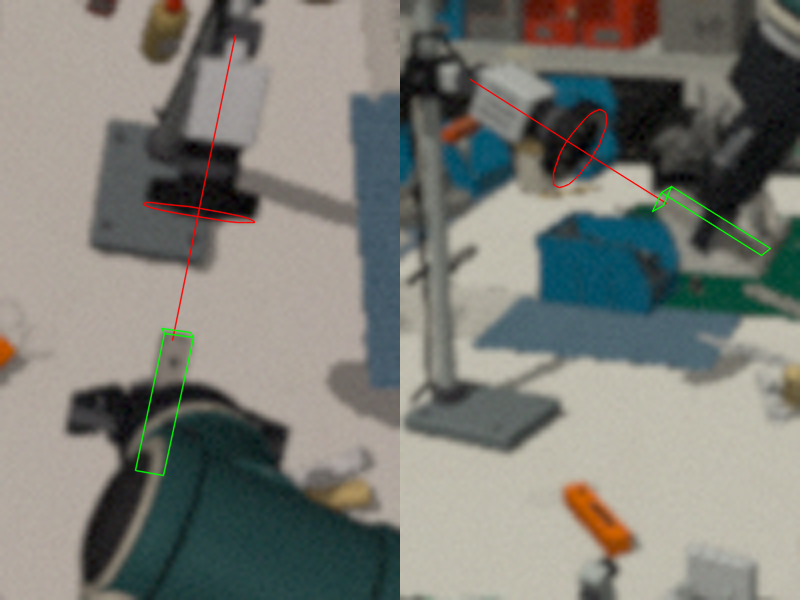

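The top crop shows the housing's end at (174,330) on the lens axis to about 1 px, with the hole near the lens end. In the side crop the tilt matches. I'll make a 2 mm sideways correction and let it settle.

Request:
step_arm --targets '[[[0,0,0],[0,-2,0],0],[[0,0,0],[0,0,0],0],[[0,0,0],[0,0,0],0],[[0,0,0],[0,0,0],0],[[0,0,0],[0,0,0],0]]'

```text
time: 12.67
tool_pos: [0.5458, -0.1524, 0.2522]
tcp_rot: [0.229, 2.697, -0.051]
wrist_force: [0.2, 0.7, -0.9]
width: 0.198
grip_force: 59.5
```

```bash
python3 g.py; python3 -c "
from workcell import *
print(abs(read_state()['joint_vel']).max(), read_state()['grip_force']); print(finish_job())"
```

```text
[ 0.5458 -0.1524  0.2522] [-0.354  -0.1032  2.1476  0.125   0.6713 -1.8364] [ 0.1615  0.6636 -0.8803] 0.19777544944985193
rotvec in tool [0.0002 0.0002 0.0005] delta in tool mm [5.388  0.9267 2.3794]
0.0036395121235486025 59.516138434410095
the job is handed in; nothing more can be done
None
```

I opened the clamp fully, lifted the housing out, and handed the job in with the gripper still holding it in front of the lens. By my estimate the bore mouth was about 75–80 mm from the lens and within about 5 mm of its line of sight, but no verdict came back.

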